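Nest the foyer coin set and clear the phone stand

TASK

Set up the coin set on the foyer credenza, in this order: first move the aluminium phone stand out from in front of the steel cup and stand it upright in the middle of the square grey mat, then set the cobalt glass bowl upright in the middle of the round wooden coaster, then take the steel cup out of the grey plastic bay and stand it upright inside the bowl, and last seat the knobbed wooden lid on the cup. Set everything down gently without dropping it, let go of it all, and leave the hairbrush, the candle jar and the perfume bottle where they are.

Things in the scene. Friction and masses are not known exactly. Their poses are not given: they have to be found in the camera images.
- phone_stand: Aluminium phone stand, 0.2-0.4 kg, loose, upright in front of the bay. Base 80 (x) x 70 (y) x 6 mm; a post 14 (x) x 24 (y) mm rises from it, centred 31 mm to +x of the origin, flat top at 112 mm; on the -x side a leaning cradle plate 60 mm wide with a lip. Only the post is higher than 75 mm: grip it there. Origin: centre of the underside, z up, front -x. Its turn on the mat is free.
- bowl: Small round cobalt-blue glass bowl, 0.18-0.35 kg, loose. Height 42 mm; outside diameter 54 mm at the foot, 66 mm from 14 mm up to the rim (straight); wall 4.5 mm, mouth 57 mm wide; inner floor 5 mm above the underside. Origin: centre of the underside, z up.
- cup: Round stainless steel coin cup, 0.08-0.17 kg, loose, empty, open at the top, upright in the bay. Height 70 mm; outside diameter 36 mm at the foot, 44 mm from 30 mm up to the rim (straight); wall 2.5 mm, mouth 39 mm wide. Standing in the bowl its rim is 33 mm above the bowl's rim. Origin: centre of the underside, z up.
- lid: Pale wooden lid for the cup, 50 g, loose, plug down. From the bottom: tapered plug 24 to 30 mm diameter, 10 mm high; disc 50 mm diameter, 6 mm thick; round knob 18 mm diameter from 16 to 40 mm height. Seated, the plug is in the cup's mouth, the disc on its rim, the lid's origin 60 mm above the cup's. Origin: centre of the underside, z up.
- bay: Fixed U-shaped grey plastic bay on the marble, no floor: side walls along its x, 70 mm apart inside, and a back wall at +x (inner face 60 mm from the origin), all 6 mm thick, 70 mm high; open to -x. The cup starts at its origin, 13 mm from the side walls, so grip it along the bay's x, once the stand, which starts 75 mm to -x, is gone. Origin on the marble, z up.
- mat: Fixed square grey felt-covered mat, 120 x 120 x 5 mm, target for the phone stand. Origin: centre of its underside, z up; its top is 5 mm above the origin.
- coaster: Fixed round wooden coaster, 104 mm diameter, 10 mm high, target for the bowl. Origin: centre of its underside, z up; its top is 10 mm above the origin.
- hairbrush: Dark wooden hairbrush lying bristles up, 199 mm long, head 46 mm wide, 27 mm high, a loose bystander to leave alone. Origin: underside, where the handle meets the head; +x towards the head.
- candle: White ceramic candle jar with a wooden cap, 48 mm diameter, 60 mm high, a loose bystander to leave alone. Origin: centre of the underside.
- perfume: Amber glass perfume bottle with a brass cap, 36 mm diameter, 90 mm high, a loose bystander to leave alone. Origin: centre of the underside.
Mind the look-alikes: they are no part of the job. What is shaped like the bowl but red is not meant. What is shaped like the lid but green is not meant.

How it is judged (in metres and radians):
On the way, in this order (a step that is already met when the one before it is completed fails the run):
1. the phone stand stands upright in the middle of the mat (horizontal distance between phone_stand and mat below 0.015 m and z of phone_stand in the frame of mat between 0.002 and 0.009 m and angle between phone_stand's own z axis and vertical below 0.12 rad and linear speed of phone_stand below 0.03 m/s), for 0.2 s.
2. the bowl stands upright in the middle of the coaster (horizontal distance between bowl and coaster below 0.015 m and z of bowl in the frame of coaster between 0.007 and 0.014 m and angle between bowl's own z axis and vertical below 0.12 rad and linear speed of bowl below 0.03 m/s), for 0.2 s.
3. the cup stands upright in the bowl (horizontal distance between cup and bowl below 0.012 m and z of cup in the frame of bowl between 0.002 and 0.009 m and angle between cup's own z axis and vertical below 0.12 rad and linear speed of cup below 0.03 m/s), for 0.2 s.
4. the lid is seated on the cup (horizontal distance between lid and cup below 0.008 m and z of lid in the frame of cup between 0.056 and 0.064 m and angle between lid's own z axis and vertical below 0.12 rad and linear speed of lid below 0.03 m/s), for 0.2 s.
At the end, for the whole second after the job is handed in: All released, upright and at rest: stand on the mat within 15 mm of its centre; bowl on the coaster within 15 mm of its centre; cup on the bowl's floor within 12 mm of its centre; lid resting on the cup's rim within 8 mm of its axis; hairbrush, candle and perfume within 30 mm of their starts (all of step 1 and all of step 2 and all of step 3 and all of step 4 and distance of each of hairbrush, candle, perfume from where it was at the start of the episode below 0.03 m); the robot touches nothing.
It fails at once if the hairbrush, the candle jar or the perfume bottle is displaced by more than 30 mm (distance of any of hairbrush, candle, perfume from where it was at the start of the episode above 0.03 m).
It fails at once if something is dropped or slammed (over 60 N) onto its place: the stand on the mat, the bowl on the coaster, the cup in the bowl or the lid on the cup (contact force between phone_stand and mat above 60 N or contact force between bowl and coaster above 60 N or contact force between cup and bowl above 60 N or contact force between lid and cup above 60 N).
It also fails if it takes over 128 s, if anything falls off the work surface, if the arm or the gripper's body presses on something with over 40 N, if the wrist force passes 120 N, or if a joint passes its speed limit or range.

ROBOT

A 7-joint arm with a two-finger parallel gripper is mounted at the origin on the work surface. World frame = base frame: x ahead of the robot, y to its left, z up, the work surface at z = 0. Lengths are in mm, angles in rad, forces in N, time in s.
With the tool pointing down it reaches from about 350 to 775 mm from the base axis. Payload 3.1 kg.
Tool frame: the origin (TCP) lies midway between the tips of the shut fingers; the grasp point (between the pads) lies 19 mm behind it (bot.tcp_to_grasp is the distance from the TCP to the grasp point, in mm); z points along the fingers, y is the line along which they close (so a half turn about z gives the same grasp; the last joint's range is limited). The gripper opens to 85 mm and grips with 20 to 120 N. Pads are 22 mm wide; open, the fingers measure 114 mm over their backs; the gripper's body (76 mm by 85 mm) begins 54 mm behind the grasp point. The pads swing forward as they close: fully open they stand 13 mm farther back than shut.
Start: joints at [-1.266, 0.311, 0.014, 1.512, -0.004, 1.319, -0.027], TCP at [186.913, 517.282, 231.304] pointing down, gripper open.
Joint ranges: [-2.7, 2.7], [-0.3, 1.91], [-1.27, 1.3], [0.12, 2.57], [-1.44, 4.58], [0.2, 2.03], [-3.05, 3.05]. Speed limits (rad/s): [2.79, 2.79, 3.14, 3.14, 3.14, 3.14, 3.14].

INTERFACE

Orientations are given as [roll, pitch, yaw] about the fixed x, y, z axes, in that order (R = Rz(yaw) Ry(pitch) Rx(roll)).
In Python, from station import bot gives the robot as it stands.
- The arm moves only by the tool jog_arm, never from a script. Its argument "plan" is text: rows parted by semicolons, each of 5 numbers parted by spaces: the shift along the world's x, y, z in m, then the turn about the world's z in degrees, then the closure, from -1 (fully open) to 1 (shut). A call has 1 to 8 rows; each row shifts and turns the commanded pose from where the row before left it; what a row does not reach is not made up. A row lasts 1/12 s, in which the tool goes at most 41.7 mm and 7.16 degrees, less where a joint would pass 70% of its speed; a pose out of reach is approached as far as the arm can. A call with a gripper value outside its range is refused whole. The fingers move at their own pace and stop on an object; "newtons" is the grip in N (left out, the last holds). Time passes only in rows, so rows that do not move let the fingers close. It gives the time, the measured TCP pose, the force, the opening and the grip force at its end, in the units of the state.
- bot.get_state(): the state, without advancing time (a new reading comes with each control period).
- bot.grab_frame(name): name is "scene" or "top"; returns a dict with "frame" (420x560x3 uint8, red, green, blue), "depth" (420x560 float32, mm along the optical axis (not along the pixel's ray), 0 where there is no reading), "camera_matrix" (3x3 intrinsics, pixels), "R" (3x3) and "t" (3): a world point X has camera coordinates R X + t. Camera axes: x right, y down, z forward; pixel columns grow to the right and rows downward; lengths in mm; the calibration is good to about 2 mm. A picture is of the moment at which its call begins.
- bot.job_done(): hands the job in; it is judged then, once.
The state is a dict: "t": time; "joint_positions": joint angles; "dq": joint speeds; "joint_torque": joint torques, N m; "tool_pos": TCP position; "eef_rot": TCP orientation; "ft_force": force on the tool from outside, world axes, zero at the start; "moment": the same for the moment, N m; "gripper_width": finger opening in mm; "finger_force": force on a finger pad.
Only numpy, scipy, OpenCV 4.12 (cv2) and the standard library are available. Lean on these libraries where they do the work, as an engineer would, in place of code of your own. Each camera call takes 0.05 s, during which the arm holds its last target. There are 200 camera calls.

## Working session

There is one attempt and no reset: what is moved stays moved. The work goes in short steps, Python scripts to look and compute and a tool call to move; the robot and the scene stay as the last step left them, time stands still between calls to the robot, and variables do not carry over. Pictures are saved under pics/ and viewed, at most 14 in all, crops included, and the job is handed in when it is done.

Besides the shell and the picture viewer there is one more tool, called after "Call:" as a command line: name --argument value ..., lists and objects as JSON in quotes. jog_arm: Moves the arm, as the interface text tells. Its arguments: {"type":"object","properties":{"plan":{"type":"string"},"newtons":{"type":"number"}},"required":["plan"]}

```bash
ls; mkdir -p pics
python3 - <<'E'
from station import bot
import cv2,numpy as np,pickle
d={}
for n in("top","scene"):
    f=bot.grab_frame(n); d[n]=f
    cv2.imwrite(f"pics/{n}0.png",f["frame"][:,:,::-1]); print(n,f["camera_matrix"].tolist(),f["R"].round(3).tolist(),f["t"].round(1).tolist())
pickle.dump(d,open("f0.pkl","wb"))
print(bot.get_state())
E
```

```text
pics
top [[529.2281435039321, 0.0, 282.179115218654], [0.0, 529.2281435039321, 199.76775837112504], [0.0, 0.0, 1.0]] [[0.027, -1.0, 0.005], [-0.972, -0.028, -0.235], [0.235, 0.001, -0.972]] [-16.6, 536.2, 1089.7]
scene [[432.5592037764591, 0.0, 273.69326487827095], [0.0, 432.5592037764591, 205.52028319475227], [0.0, 0.0, 1.0]] [[0.427, 0.904, 0.003], [0.684, -0.321, -0.655], [-0.591, 0.282, -0.756]] [-235.4, -346.7, 1456.8]
{'t': 0.1, 'joint_positions': array([-1.26572704,  0.31168071,  0.01400936,  1.51289801, -0.00439122,
        1.319233  , -0.02721114]), 'dq': array([-1.61568326e-03, -3.21162344e-03,  1.86022224e-03, -3.18752382e-03,
       -5.64082189e-05, -3.24099474e-04,  1.19647271e-03]), 'joint_torque': array([ 1.19981214e-03, -3.80854225e+01,  1.47186625e-01, -2.31240785e+01,
        1.25348376e-02,  8.06186814e-03, -3.14779993e-05]), 'tool_pos': array([186.69571685, 516.63551005, 230.31002464]), 'eef_rot': array([-3.13940666e+00,  1.04878007e-04,  2.79487547e+00]), 'ft_force': array([0.22282185, 0.32625972, 0.20277418]), 'moment': array([-0.0581991 ,  0.00907341,  0.03191934]), 'finger_force': 0.0, 'gripper_width': 85.25084511946157}
```

View pics/top0.png

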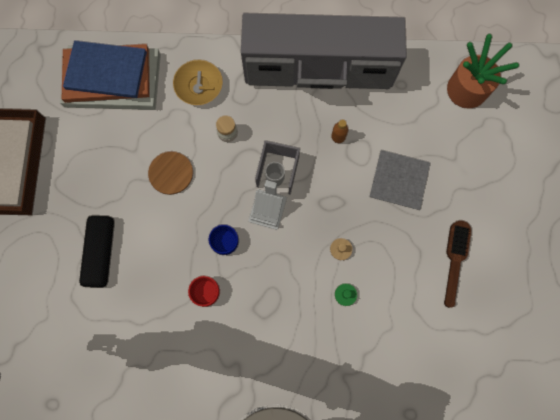

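View pics/scene0.png

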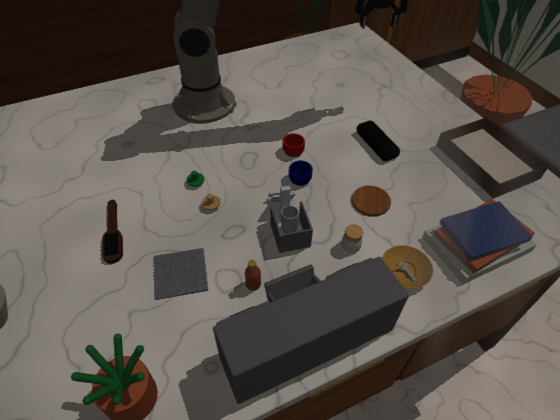

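The top view shows these candidates:
- **Bowl:** cobalt (223,240) or red (204,291). I choose cobalt.
- **Lid:** pale (341,249) or green (346,295). I choose the pale one. The candle's wooden cap at (226,125) is not it.
- **Coaster:** brown disc (170,172), not the yellow bowl (198,83).
- **Mat:** grey square (400,180).
- **Stand:** (268,205), with its post near (275,184).
- **Cup:** (275,172), inside the bay.

The scene view shows the same things: cobalt bowl (300,173), lid (210,202), coaster (371,200), mat (180,273), cup (289,215) and stand (283,198).

```bash
cat > h.py <<'E'
import numpy as np,cv2,pickle
def ray(f,u,v):
    K,R,t=f["camera_matrix"],f["R"],np.ravel(f["t"])
    return -R.T@t, R.T@np.linalg.solve(K,np.array([u,v,1.0]))
def onplane(f,u,v,z):
    c,d=ray(f,u,v); return c+d*(z-c[2])/d[2]
def tri(f,p,g,q):
    (c,d),(e,k)=ray(f,*p),ray(g,*q); s=np.linalg.lstsq(np.c_[d,-k],e-c,rcond=None)[0]
    a,b=c+d*s[0],e+k*s[1]; return (a+b)/2,np.linalg.norm(a-b)
def cloud(f):
    D=f["depth"].astype(float);v,u=np.indices(D.shape);K=f["camera_matrix"]
    P=np.stack([(u-K[0,2])*D/K[0,0],(v-K[1,2])*D/K[1,1],D],-1)
    X=(P-np.ravel(f["t"]))@f["R"]; X[D<=0]=np.nan; return X
def blob(f,lo,hi,roi):
    x0,y0,x1,y1=roi; h=cv2.cvtColor(f["frame"],cv2.COLOR_RGB2HSV)[y0:y1,x0:x1]
    m=cv2.inRange(h,np.array(lo),np.array(hi)); n,L,S,C=cv2.connectedComponentsWithStats(m)
    i=1+np.argmax(S[1:,4]); M=np.zeros(f["frame"].shape[:2],bool); M[y0:y1,x0:x1]=L==i
    return M,C[i]+[x0,y0]
E
python3 - <<'E'
from h import *
d=pickle.load(open("f0.pkl","rb")); T,S=d["top"],d["scene"]
a=cv2.resize(T["frame"][120:280,140:440],None,fx=2.6,fy=2.6,interpolation=3)
cv2.imwrite("pics/crop0.png",a[:,:,::-1])
b=cv2.resize(S["frame"][120:300,140:410],None,fx=2.9,fy=2.9,interpolation=3)
cv2.imwrite("pics/crop1.png",b[:,:,::-1])
X=cloud(T);Y=cloud(S)
print("marble",np.nanmedian(X[330:340,300:330,2]),np.nanmedian(Y[130:140,240:260,2]))
for n,rT,rS,lo,hi in [("coaster",(140,140,200,200),(345,180,400,222),(3,80,40),(22,255,255)),("mat",(360,140,440,220),(140,240,215,305),(0,0,40),(180,60,125)),
  ("bowl",(200,220,245,262),(284,155,318,192),(105,120,30),(130,255,255)),("lid",(325,230,360,265),(195,188,225,214),(8,60,90),(25,255,255))]:
    m,c=blob(T,lo,hi,rT);k,e=blob(S,lo,hi,rS); P,g=tri(T,c,S,e)
    print(n,m.sum(),k.sum(),c.round(1),e.round(1),"tri",P.round(1),g.round(1),"z top/scene pct",np.nanpercentile(X[m][:,2],[10,50,95]).round(1),np.nanpercentile(Y[k][:,2],[10,50,95]).round(1))
for n,F,Z in(("T",T,X),("S",S,Y)):
    c0=onplane(T,275,184,100)
    near=np.hypot(Z[...,0]-c0[0],Z[...,1]-c0[1])<70
    for lo,hi in((100,120),(60,82)):
        m=near&(Z[...,2]>lo)&(Z[...,2]<hi); v,u=np.where(m); q=Z[m]
        print(n,lo,m.sum(),np.median(q,0).round(1) if m.any() else"", (u.mean().round(1),v.mean().round(1)) if m.any() else "")
E
```

```text
marble 0.08904743933810153 -1.360233996585832
coaster 1507 934 [170.1 172.5] [370.9 200.3] tri [610.  262.    0.9] 1.8 z top/scene pct [ 7.2 10.3 14.1] [ 6.6  9.2 11.8]
mat 2581 2600 [399.9 179.7] [178.4 272. ] tri [ 6.075e+02 -2.746e+02  5.000e-01] 1.0 z top/scene pct [2.2 5.3 9.1] [0.3 4.1 6.9]
bowl 673 408 [223.2 239.3] [300.3 171.9] tri [452.7 127.5  24. ] 1.7 z top/scene pct [ 3.7  8.1 43.4] [ 5.8 24.7 41.6]
lid 400 158 [340.9 248.7] [211.3 201. ] tri [ 440.7 -133.3   14.4] 4.1 z top/scene pct [13.1 16.5 40.7] [12.9 15.8 39.4]
T 100 87 [557.4  24.7 111.6] (np.float64(270.4), np.float64(184.4))
T 60 464 [567.2  23.1  69.2] (np.float64(272.3), np.float64(183.8))
S 100 70 [564.6  23.4 109.8] (np.float64(284.8), np.float64(189.1))
S 60 310 [588.1  17.9  68.2] (np.float64(286.6), np.float64(207.9))
```

View pics/crop0.png

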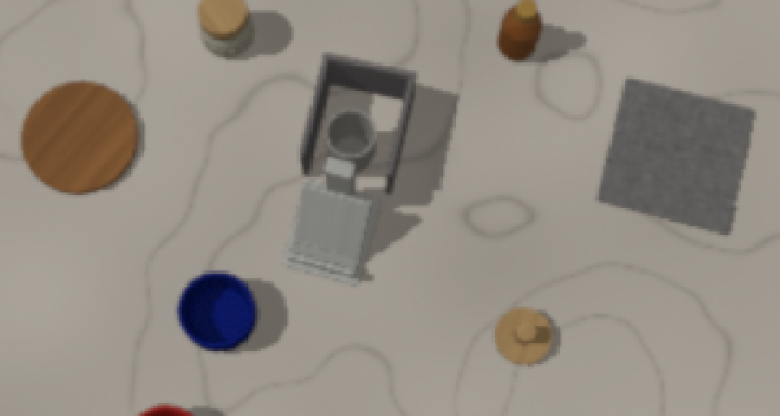

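View pics/crop1.png

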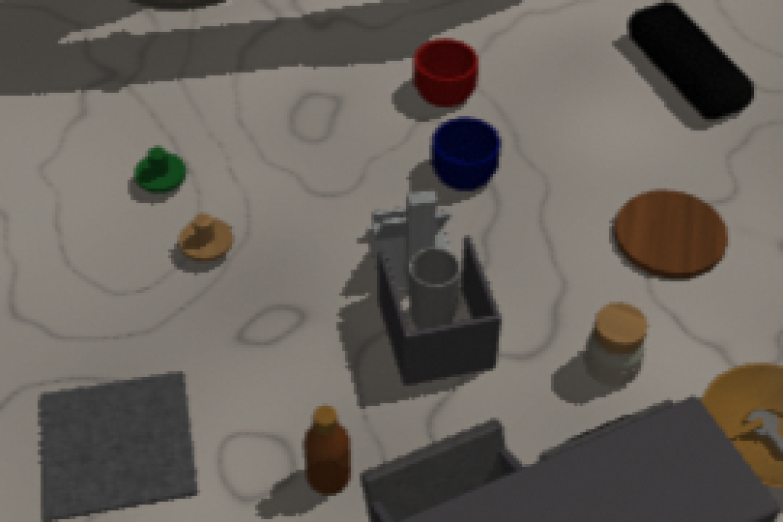

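The crops confirm the choices: cobalt bowl, pale lid, brown coaster disc and grey mat. In crop0 the stand's post top is at (341,168), directly in front of the cup at (351,133). Next I need precise xy from both cameras' depth rays.

```bash
cat >> h.py <<'E'
def circ(p):
    (x,y),r=cv2.minEnclosingCircle(p[:,:2].astype(np.float32)); return np.round([x,y,2*r],1)
def sel(Z,c,r,lo,hi):
    p=Z[(np.hypot(Z[...,0]-c[0],Z[...,1]-c[1])<r)&(Z[...,2]>lo)&(Z[...,2]<hi)]
    return p
def rect(p): 
    (x,y),s,a=cv2.minAreaRect(p[:,:2].astype(np.float32)); return np.round([x,y,*s,a],1)
E
python3 - <<'E'
from h import *
d=pickle.load(open("f0.pkl","rb")); 
for n in("top","scene"):
    Z=cloud(d[n]); print(n)
    for o,c,r,lo,hi in(("bowl",(453,127),45,33,50),("knob",(440,-133),35,28,48),("disc",(440,-133),35,9,48),("coaster",(610,262),70,5.5,16),("redbowl",(380,150),45,33,50)):
        p=sel(Z,c,r,lo,hi); print(o,len(p),"circ",circ(p) if len(p)>2 else"","mean",p.mean(0).round(1),"z med/max",np.median(p[:,2]).round(1),p[:,2].max().round(1))
    lo,hi,roi=((0,0,40),(180,60,125),(360,140,440,220) if n=="top" else (140,240,215,305))
    m,_=blob(d[n],lo,hi,roi); p=Z[m]; print("mat",rect(p[np.isfinite(p[:,0])]),np.nanmedian(p,0).round(1))
    p=sel(Z,(560,24),35,95,125); print("post",rect(p),np.median(p,0).round(1),len(p))
    p=sel(Z,(560,24),35,109,125); print("posttop",rect(p),np.median(p,0).round(1),len(p))
    p=sel(Z,(600,15),75,62,80); p=p[np.hypot(p[:,0]-560,p[:,1]-24)>25]; print("bay",rect(p),len(p))
    p=sel(Z,(545,30),70,2,12); print("base",rect(p),len(p))
E
```

```text
top
bowl 218 circ [451.6 125.1  65.7] mean [452.  124.9  41.1] z med/max 41.4 48.2
knob 57 circ [ 440.6 -135.3   17.4] mean [ 439.9 -134.9   39.2] z med/max 40.1 43.6
disc 395 circ [ 440.4 -135.4   50.1] mean [ 439.8 -134.9   19.5] z med/max 16.6 43.6
coaster 1508 circ [611.4 261.  139.1] mean [608.1 259.   10.3] z med/max 10.3 16.0
redbowl 92 circ [380.  150.   89.7] mean [364.5 154.4  41.6] z med/max 41.9 48.2
mat [ 608.  -274.3  122.2  121.1   76.3] [ 606.2 -272.8    5.3]
post [558.3  23.9  23.6  14.8  73.8] [556.7  24.7 111.4] 92
posttop [558.1  24.   23.7  14.3  79.2] [558.3  23.8 112.1] 72
bay [599.3  15.   82.1 134.   78.4] 508
base [544.5  28.6 132.3 137.5  34. ] 612
scene
bowl 154 circ [454.9 127.5  70.6] mean [456.6 125.1  38.6] z med/max 39.1 43.9
knob 42 circ [ 444.8 -135.4   19.8] mean [ 445.2 -135.    36.5] z med/max 38.2 41.4
disc 231 circ [ 443.1 -134.2   51.9] mean [ 447.7 -135.8   19.6] z med/max 16.0 41.4
coaster 888 circ [611.8 259.1 106.1] mean [614.1 258.4   9.2] z med/max 9.3 14.3
redbowl 68 circ [350.9 158.6  61.9] mean [364.2 153.5  38.4] z med/max 38.2 44.1
mat [ 600.7 -279.   153.6  155.1   83.6] [ 610.8 -275.     4.1]
post [562.4  24.3  24.4  15.2  77.1] [564.9  23.2 108.9] 85
posttop [562.3  24.5  22.8  15.1  78.8] [562.4  24.3 111.3] 42
bay [607.   14.4  82.5 125.8  79. ] 372
base [554.9  26.1 127.7 118.1  67.1] 208
```

Measured heights agree with the text: post top 112, bowl rim 41, knob 40, coaster 10 and mat 5. The two cameras differ by about 3 mm in x, so I'll use the mean. The bay yaw is about -11.3°.

Call:
jog_arm --plan "0.0233 -0.0308 0 0.5 -1;0.0233 -0.0308 0 0.5 -1;0.0233 -0.0308 0 0.5 -1;0.0233 -0.0308 0 0.5 -1;0.0233 -0.0308 0 0.5 -1;0.0233 -0.0308 0 0.5 -1;0.0233 -0.0308 0 0.5 -1;0.0233 -0.0308 0 0.5 -1" --newtons 40

```text
t: 0.77
tool_pos: [373.8, 269.0, 231.0]
eef_rot: [-3.141, -0.0, 2.865]
ft_force: [1.5, 0.1, 0.1]
gripper_width: 85.2
finger_force: 0.0
```

Call:
jog_arm --plan "0.0233 -0.0308 0 0.6 -1;0.0233 -0.0308 0 0.6 -1;0.0233 -0.0308 0 0.6 -1;0.0233 -0.0308 0 0.6 -1;0.0233 -0.0308 0 0.6 -1;0.0233 -0.0308 0 0.6 -1;0.0233 -0.0308 0 0.6 -1;0.0233 -0.0308 0 0.6 -1"

```text
t: 1.43
tool_pos: [560.2, 23.0, 230.8]
eef_rot: [-3.142, -0.001, 2.949]
ft_force: [0.4, 0.8, -0.8]
gripper_width: 85.4
finger_force: 0.0
```

Call:
jog_arm --plan "0 0 0 0 -1;0 0 0 0 -1;0 0 0 0 -1"

```text
t: 1.68
tool_pos: [559.2, 25.1, 230.6]
eef_rot: [3.141, -0.002, 2.948]
ft_force: [0.4, 0.3, -0.1]
gripper_width: 85.8
finger_force: 0.0
```

Call:
jog_arm --plan "0 0 -0.025 0 -1;0 0 -0.03 0 -1;0 0 -0.03 0 -1;0 0 -0.03 0 -1;0 0 -0.02 0 -1;0 0 -0.013 0 -1;0 0 0 0 -1;0 0 0 0 -1"

```text
t: 2.35
tool_pos: [558.6, 26.6, 82.9]
eef_rot: [3.141, -0.002, 2.951]
ft_force: [-0.0, 0.3, 0.4]
gripper_width: 85.2
finger_force: 0.0
```

Run:
```python
from station import bot
import cv2
f=bot.grab_frame("scene"); cv2.imwrite("pics/s1.png",cv2.resize(f["frame"][130:270,200:380],None,fx=4,fy=4)[:,:,::-1]); print(bot.get_state()["tool_pos"])
```

```text
[559.82374503  26.14736093  84.04830344]
```

View pics/s1.png

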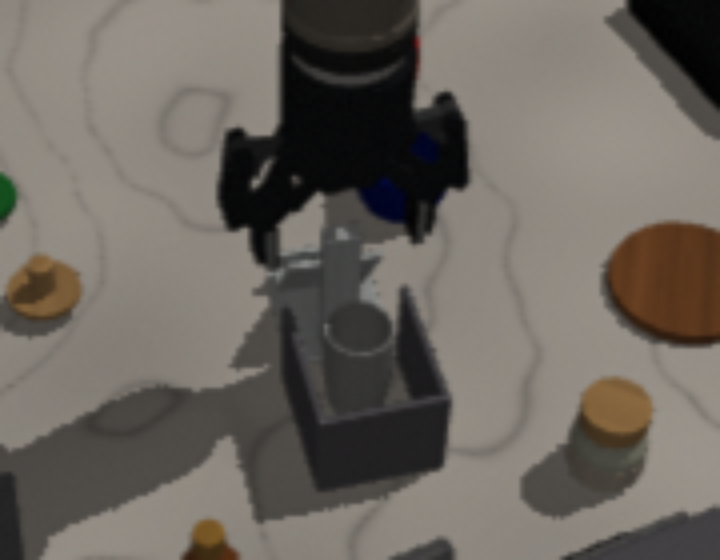

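The fingers at (265,240) and (420,225) straddle the post at (342,240), roughly centred. Closing now.

Call:
jog_arm --plan "0 -0.001 0 0 -0.5;0 0 0 0 0;0 0 0 0 0.5;0 0 0 0 1;0 0 0 0 1;0 0 0 0 1;0 0 0 0 1;0 0 0 0 1"

```text
t: 3.07
tool_pos: [560.2, 23.8, 83.7]
eef_rot: [3.141, 0.001, 2.949]
ft_force: [-0.0, 0.7, 1.8]
gripper_width: 23.5
finger_force: 41.1
```

Call:
jog_arm --plan "0 0 0 0 1;0 0 0 0 1;0 0 0 0 1;0 0 0 0 1"

```text
t: 3.4
tool_pos: [560.2, 23.7, 83.7]
eef_rot: [3.141, 0.001, 2.949]
ft_force: [0.7, 0.6, 2.7]
gripper_width: 23.5
finger_force: 41.2
```

Call:
jog_arm --plan "0 0 0 0 1;0 0 0 0 1;0 0 0.005 0 1;0 0 0.015 0 1;0 0 0.025 0 1;0 0 0.03 0 1;0 0 0.03 0 1;0 0 0.015 0 1" --newtons 80

```text
t: 4.07
tool_pos: [560.2, 22.3, 205.9]
eef_rot: [-3.141, 0.002, 2.947]
ft_force: [0.7, -0.5, -0.8]
gripper_width: 22.3
finger_force: 78.7
```

Call:
jog_arm --plan "0.004 -0.015 0 0 1;0.008 -0.03 0 0 1;0.01 -0.038 0 0 1;0.01 -0.038 0 0 1;0.01 -0.038 0 0 1;0.01 -0.038 0 0 1;0.01 -0.038 0 0 1;0.01 -0.038 0 0 1"

```text
t: 4.73
tool_pos: [630.3, -251.5, 201.5]
eef_rot: [3.142, -0.005, 2.948]
ft_force: [1.0, -0.2, -1.8]
gripper_width: 22.9
finger_force: 78.7
```

Call:
jog_arm --plan "0.005 -0.02 0 0 1;0.002 -0.011 0 0 1;0 0 -0.03 0 1;0 0 -0.03 0 1;0 0 -0.025 0 1;0 0 0 0 1;0 0 0 0 1"

```text
t: 5.32
tool_pos: [637.0, -278.3, 115.7]
eef_rot: [3.139, -0.007, 2.949]
ft_force: [-0.1, -1.2, -0.9]
gripper_width: 22.5
finger_force: 78.9
```

Run:
```python
from station import bot
from h import *
print(bot.get_state()["tool_pos"])
d={n:bot.grab_frame(n) for n in("scene","top")}; pickle.dump(d,open("f1.pkl","wb"))
cv2.imwrite("pics/s2.png",cv2.resize(d["scene"]["frame"][180:340,90:300],None,fx=3.5,fy=3.5)[:,:,::-1])
```

```text
[ 636.97263696 -278.25566966  115.71562572]
```

View pics/s2.png

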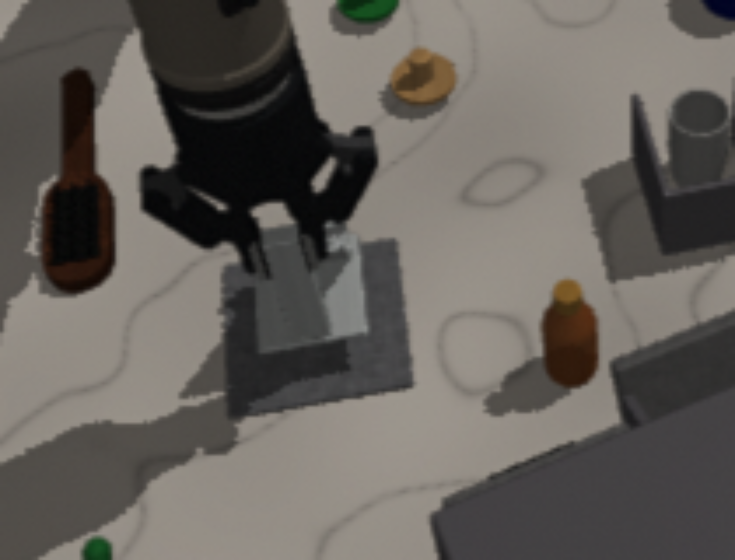

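The stand hangs upright over the mat (mat centre about (315,325)), with the hairbrush well clear at left. Lowering it to the expected contact at a TCP height of about 88.

Call:
jog_arm --plan "0.002 -0.002 -0.012 0 1;0 0 -0.008 0 1;0 0 -0.002 0 1;0 0 -0.002 0 1;0 0 0 0 1;0 0 0 0 1"

```text
t: 5.92
tool_pos: [640.8, -282.5, 94.4]
eef_rot: [3.142, 0.0, 2.948]
ft_force: [-0.1, 0.6, -2.0]
gripper_width: 22.7
finger_force: 78.9
```

Call:
jog_arm --plan "0 0 -0.001 0 1;0 0 -0.001 0 1;0 0 0 0 1;0 0 0 0 1"

```text
t: 6.25
tool_pos: [640.7, -282.5, 92.4]
eef_rot: [3.142, 0.0, 2.948]
ft_force: [-0.9, -0.4, -2.4]
gripper_width: 22.8
finger_force: 78.9
```

Call:
jog_arm --plan "-0.001 0.002 -0.001 0 1;0 0 -0.001 0 1;0 0 0 0 1;0 0 0 0 1"

```text
t: 6.58
tool_pos: [639.6, -280.3, 90.2]
eef_rot: [3.141, -0.0, 2.949]
ft_force: [-1.2, -0.1, -2.6]
gripper_width: 22.5
finger_force: 79.0
```

Call:
jog_arm --plan "0 0 -0.001 0 1;0 0 0 0 1;0 0 0 0 1"

```text
t: 6.83
tool_pos: [639.7, -280.5, 89.2]
eef_rot: [3.142, -0.0, 2.948]
ft_force: [0.7, 0.8, -2.3]
gripper_width: 22.7
finger_force: 79.0
```

Call:
jog_arm --plan "0 0 -0.001 0 1;0 0 0 0 1;0 0 0 0 1"

```text
t: 7.08
tool_pos: [640.0, -280.6, 88.9]
eef_rot: [-3.142, 0.001, 2.949]
ft_force: [-0.2, 1.3, 1.4]
gripper_width: 22.8
finger_force: 79.3
```

Contact: the vertical force went from -2.3 to +1.4 N. I'll press one more millimetre, open gently and retreat.

Call:
jog_arm --plan "0 0 -0.0005 0 1;0 0 0 0 0.8;0 0 0 0 0.5;0 0 0 0 0;0 0 0 0 -0.5;0 0 0 0 -1;0 0 0 0 -1;0 0 0 0 -1" --newtons 20

```text
t: 7.75
tool_pos: [639.5, -280.6, 87.3]
eef_rot: [-3.142, -0.001, 2.948]
ft_force: [-0.8, 0.5, -0.1]
gripper_width: 81.6
finger_force: 0.0
```

Call:
jog_arm --plan "0 0 0 0 -1;0 0 0.005 0 -1;0 0 0.02 0 -1;0 0 0.03 0 -1;0 0 0.04 0 -1;0 0 0.03 0 -1"

```text
t: 8.25
tool_pos: [640.0, -280.8, 216.0]
eef_rot: [-3.141, 0.002, 2.949]
ft_force: [1.0, 0.0, 1.2]
gripper_width: 85.2
finger_force: 0.0
```

Run:
```python
from station import bot
from h import *
for n in("top","scene"):
    f=bot.grab_frame(n);Z=cloud(f)
    p=sel(Z,(640,-280),30,108,118); print(n,"posttop",len(p),rect(p) if len(p)>3 else"")
    p=sel(Z,(603,15),24,60,80); print("cup",len(p),circ(p),p.mean(0).round(1))
    if n=="top": cv2.imwrite("pics/t3.png",cv2.resize(f["frame"][120:280,140:440],None,fx=2.6,fy=2.6)[:,:,::-1])
print(bot.get_state()["tool_pos"])
```

```text
top posttop 0 
cup 103 [600.4  16.4  43.9] [601.3  16.3  68. ]
scene posttop 79 [ 641.3 -279.1   22.8   17.    70.6]
cup 119 [602.4  16.3  46. ] [603.5  17.6  66. ]
[ 642.89130749 -282.81662774  221.31568805]
```

View pics/t3.png

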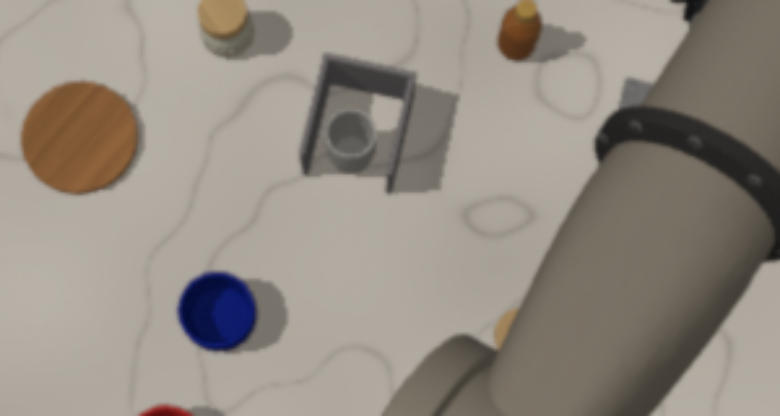

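The bay now holds only the cup, at (351,135) in the crop, and the stand's post reads upright over the mat. Next is the bowl at (453,126).

Call:
jog_arm --plan "-0.008 0.018 0 0 -1;-0.017 0.037 0 0 -1;-0.017 0.037 0 0 -1;-0.017 0.037 0 0 -1;-0.017 0.037 0 0 -1;-0.017 0.037 0 0 -1;-0.017 0.037 0 0 -1;-0.017 0.037 0 0 -1"

```text
t: 9.02
tool_pos: [511.3, -1.8, 212.7]
eef_rot: [3.141, -0.0, 2.948]
ft_force: [0.4, -1.0, 0.6]
gripper_width: 85.4
finger_force: 0.0
```

Call:
jog_arm --plan "-0.017 0.037 0 0 -1;-0.017 0.037 0 0 -1;-0.017 0.037 0 0 -1;-0.009 0.019 -0.02 0 -1;0 0 -0.04 0 -1;0 0 -0.04 0 -1;0 0 -0.03 0 -1;0 0 0 0 -1"

```text
t: 9.68
tool_pos: [446.7, 125.0, 77.2]
eef_rot: [-3.134, -0.012, 2.949]
ft_force: [-1.4, -0.4, 0.2]
gripper_width: 85.3
finger_force: 0.0
```

Call:
jog_arm --plan "0 0 0 0 -1;0 0 0 0 -1"

```text
t: 9.85
tool_pos: [454.3, 126.6, 84.5]
eef_rot: [3.14, 0.003, 2.948]
ft_force: [0.7, -0.1, 0.7]
gripper_width: 85.4
finger_force: 0.0
```

Call:
jog_arm --plan "-0.001 0 -0.02 0 -1;0 0 -0.02 0 -1;0 0 -0.018 0 -1;0 0 -0.012 0 -1;0 0 -0.007 0 -1;0 0 0 0 -1;0 0 0 0 -1"

```text
t: 10.43
tool_pos: [453.4, 126.8, 7.3]
eef_rot: [3.14, 0.003, 2.948]
ft_force: [0.3, 0.2, 0.1]
gripper_width: 85.2
finger_force: 0.0
```

Call:
jog_arm --plan "0 0 0 0 -0.8;0 0 0 0 -0.6;0 0 0 0 -0.4;0 0 0 0 -0.2;0 0 0 0 0;0 0 0 0 0.5;0 0 0 0 1;0 0 0 0 1" --newtons 40

```text
t: 11.1
tool_pos: [453.1, 127.1, 7.6]
eef_rot: [3.14, 0.002, 2.948]
ft_force: [-1.8, -0.0, 6.9]
gripper_width: 65.9
finger_force: 43.2
```

Call:
jog_arm --plan "0 0 0.004 0 1;0 0 0.016 0 1;0 0 0.03 0 1;0.008 0.006 0.03 0 1;0.02 0.017 0 0 1;0.03 0.026 0 0 1;0.03 0.025 0 0 1;0.03 0.025 0 0 1"

```text
t: 11.77
tool_pos: [570.3, 226.6, 86.2]
eef_rot: [3.141, -0.0, 2.948]
ft_force: [1.1, -0.5, -2.2]
gripper_width: 65.8
finger_force: 45.9
```

Call:
jog_arm --plan "0.025 0.021 0 0 1;0.014 0.012 0 0 1;0 0 -0.02 0 1;0 0 -0.02 0 1;0 0 -0.014 0 1;0 0 0 0 1;0 0 0 0 1"

```text
t: 12.35
tool_pos: [607.3, 258.0, 30.5]
eef_rot: [-3.139, -0.003, 2.948]
ft_force: [0.1, 0.2, -2.3]
gripper_width: 66.0
finger_force: 45.9
```

Call:
jog_arm --plan "0 0 -0.005 0 1;0 0 0 0 1;0 0 0 0 1"

```text
t: 12.6
tool_pos: [609.2, 258.6, 27.8]
eef_rot: [3.141, 0.001, 2.948]
ft_force: [0.1, 0.7, -2.0]
gripper_width: 65.8
finger_force: 45.9
```

Call:
jog_arm --plan "0.001 0 -0.003 0 1;0 0 -0.002 0 1;0 0 -0.001 0 1;0 0 -0.001 0 1;0 0 0 0 1;0 0 0 0 1"

```text
t: 13.1
tool_pos: [609.6, 258.5, 19.7]
eef_rot: [-3.142, -0.0, 2.949]
ft_force: [-0.1, 1.5, -3.1]
gripper_width: 66.1
finger_force: 45.9
```

Call:
jog_arm --plan "0 0 -0.001 0 1;0 0 0 0 1;0 0 0 0 1"

```text
t: 13.35
tool_pos: [609.7, 258.5, 18.8]
eef_rot: [-3.142, -0.0, 2.949]
ft_force: [-0.1, 0.3, -2.8]
gripper_width: 66.0
finger_force: 45.9
```

Call:
jog_arm --plan "0 0 -0.001 0 1;0 0 0 0 1;0 0 0 0 1"

```text
t: 13.6
tool_pos: [609.8, 258.5, 17.9]
eef_rot: [3.141, 0.0, 2.948]
ft_force: [-0.2, -1.2, -3.0]
gripper_width: 66.2
finger_force: 45.9
```

Call:
jog_arm --plan "0 0 -0.001 0 1;0 0 0 0 1;0 0 0 0 1"

```text
t: 13.85
tool_pos: [609.8, 258.5, 17.8]
eef_rot: [3.141, 0.0, 2.948]
ft_force: [-3.0, -0.5, 5.5]
gripper_width: 65.6
finger_force: 46.4
```

Call:
jog_arm --plan "0 0 -0.0005 0 1;0 0 0 0 1;0 0 0 0 1"

```text
t: 14.1
tool_pos: [609.8, 258.5, 17.7]
eef_rot: [3.141, 0.0, 2.948]
ft_force: [-4.1, -0.9, 6.0]
gripper_width: 66.0
finger_force: 46.8
```

Call:
jog_arm --plan "0 0 0 0 -0.3;0 0 0 0 -0.5;0 0 0 0 -0.7;0 0 0 0 -0.9;0 0 0 0 -1;0 0 0 0 -1;0 0 0 0 -1;0 0 0 0 -1" --newtons 20

```text
t: 14.77
tool_pos: [609.7, 258.5, 16.1]
eef_rot: [-3.142, -0.0, 2.949]
ft_force: [-0.5, 0.1, 0.4]
gripper_width: 84.9
finger_force: 0.0
```

Call:
jog_arm --plan "0 0 0.005 0 -1;0 0 0.02 0 -1;0 0 0.035 0 -1;0 0 0.04 0 -1;0 0 0.04 0 -1;0 -0.01 0.03 6 -1;0 -0.03 0 7 -1;0 -0.035 0 7 -1"

```text
t: 15.43
tool_pos: [611.1, 187.1, 190.1]
eef_rot: [3.138, 0.008, -2.973]
ft_force: [0.8, -0.4, -1.3]
gripper_width: 85.6
finger_force: 0.0
```

Call:
jog_arm --plan "0 -0.035 0 7 -1;0 -0.035 0 7 -1;0 -0.035 0 7 -1;0 -0.035 0 7 -1;0 -0.028 0 7 -1;0 0 0 7 -1;0 0 0 0 -1;0 0 0 0 -1"

```text
t: 16.1
tool_pos: [609.8, 16.1, 186.7]
eef_rot: [3.141, 0.002, -2.256]
ft_force: [-0.2, -0.2, 0.3]
gripper_width: 85.1
finger_force: 0.0
```

Run:
```python
from station import bot
from h import *
for n in("top","scene"):
    f=bot.grab_frame(n);Z=cloud(f)
    p=sel(Z,(610,259),45,45,62); print(n,"bowl",len(p),circ(p) if len(p)>3 else"",p.mean(0).round(1))
    p=sel(Z,(602,16),26,60,80); print("cup",len(p),circ(p) if len(p)>3 else"")
    p=sel(Z,(640,-280),30,108,118); print(n,"posttop",len(p),rect(p) if len(p)>3 else"")
    if n=="scene": cv2.imwrite("pics/s4.png",cv2.resize(f["frame"][120:300,200:420],None,fx=3.2,fy=3.2)[:,:,::-1])
s=bot.get_state();print(s["tool_pos"],s["eef_rot"],s["joint_positions"])
```

```text
top bowl 218 [608.5 255.9  67.2] [608.6 256.7  51.3]
cup 0 
top posttop 66 [ 638.7 -280.2   24.    15.    74.6]
scene bowl 161 [611.6 256.9  68.6] [612.7 255.6  49.8]
cup 125 [603.1  17.1  46.9]
scene posttop 83 [ 641.6 -279.5   23.    15.7   71.5]
[609.72012055  17.81068153 186.40686081] [ 3.14065909e+00  1.26439157e-03 -2.25195687e+00] [-0.15410511  0.46015305  0.14474579  1.4128683  -0.06868888  1.27329391
  2.4563528 ]
```

View pics/s4.png

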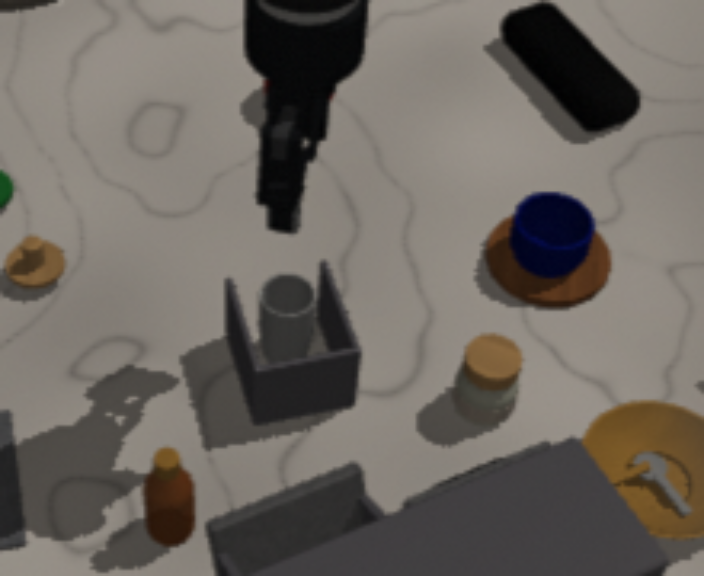

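The bowl sits centred and level on the coaster, at (552,235) in the crop. The cup at (287,315) is alone in the bay. The back wall is 60 mm from the cup and the open fingers reach 57 mm, so I'll enter partly closed.

Call:
jog_arm --plan "-0.003 0 0 6 -0.5;-0.003 0 0 7 -0.5;-0.002 0 0 7 -0.5;0 0 -0.02 2 -0.5;0 0 -0.03 0 -0.5;0 0 -0.03 0 -0.5;0 0 0 0 -0.5;0 0 0 0 -0.5"

```text
t: 16.87
tool_pos: [600.2, 17.2, 104.8]
eef_rot: [3.137, -0.001, -1.867]
ft_force: [-0.0, -0.4, 1.2]
gripper_width: 64.1
finger_force: 0.0
```

Call:
jog_arm --plan "0 0 0 0 -0.5;0 0 0 0 -0.5"

```text
t: 17.03
tool_pos: [603.7, 16.2, 108.8]
eef_rot: [-3.137, 0.002, -1.868]
ft_force: [0.4, 0.4, 0.4]
gripper_width: 64.1
finger_force: 0.0
```

Run:
```python
from station import bot
s=bot.get_state();print(s["tool_pos"],s["eef_rot"],s["joint_positions"],s["gripper_width"])
```

```text
[603.70776388  16.1819854  108.82935043] [-3.13713368e+00  1.71785457e-03 -1.86805076e+00] [-0.10023772  0.50580453  0.06520884  1.53802541 -0.03568655  1.09414462
  2.81738689] 64.12695009349223
```

Call:
jog_arm --plan "-0.001 0 -0.02 0 -0.5;0 0 -0.02 0 -0.5;0 0 -0.015 0 -0.5;0 0 -0.01 0 -0.5;0 0 -0.004 0 -0.5;0 0 0 0 -0.5;0 0 0 0 -0.5"

```text
t: 17.62
tool_pos: [601.8, 15.5, 38.6]
eef_rot: [-3.139, 0.001, -1.869]
ft_force: [-0.2, 1.0, -0.3]
gripper_width: 64.4
finger_force: 0.0
```

Call:
jog_arm --plan "0 0 0 0 -0.4;0 0 0 0 -0.3;0 0 0 0 -0.2;0 0 0 0 -0.1;0 0 0 0 0;0 0 0 0 0.4;0 0 0 0 1;0 0 0 0 1" --newtons 40

```text
t: 18.28
tool_pos: [600.9, 15.6, 38.0]
eef_rot: [-3.141, 0.0, -1.869]
ft_force: [-2.4, 0.1, 5.9]
gripper_width: 43.3
finger_force: 40.2
```

Call:
jog_arm --plan "0 0 0.003 0 1;0 0 0.012 0 1;0 0 0.025 0 1;0 0 0.035 0 1;0 0 0.035 0 1;0 0.01 0.01 0 1;0 0.02 0 0 1;0.002 0.03 0 0 1"

```text
t: 18.95
tool_pos: [603.7, 71.7, 159.0]
eef_rot: [-3.138, -0.002, -1.876]
ft_force: [0.4, -0.9, -2.1]
gripper_width: 43.2
finger_force: 41.0
```

Call:
jog_arm --plan "0.001 0.035 0 0 1;0.002 0.035 0 0 1;0.001 0.035 0 0 1;0.002 0.035 0 0 1;0.001 0.025 0 0 1;0 0.015 0 0 1;0 0 0 0 1;0 0 0 0 1"

```text
t: 19.62
tool_pos: [609.2, 255.6, 156.6]
eef_rot: [3.141, -0.002, -1.867]
ft_force: [0.5, -0.9, -1.8]
gripper_width: 43.0
finger_force: 41.1
```

Call:
jog_arm --plan "0 0 0 0 1;0 0 0 0 1"

```text
t: 19.78
tool_pos: [610.6, 252.0, 157.3]
eef_rot: [-3.141, -0.002, -1.873]
ft_force: [0.8, -0.4, -1.1]
gripper_width: 43.1
finger_force: 41.0
```

Run:
```python
from station import bot
from h import *
s=bot.get_state();print(s["tool_pos"],s["eef_rot"],s["joint_positions"][6])
for n in("top","scene"):
    f=bot.grab_frame(n);Z=cloud(f)
    p=sel(Z,(610,257),45,45,62); print(n,"bowl",len(p),circ(p) if len(p)>3 else"")
cv2.imwrite("pics/s5.png",cv2.resize(f["frame"][110:270,290:470],None,fx=3.5,fy=3.5)[:,:,::-1])
```

```text
[610.55009455 252.01712957 157.28006256] [-3.14056438e+00 -2.23875301e-03 -1.87282465e+00] 2.427750284924893
top bowl 89 [609.5 247.9  63.9]
scene bowl 164 [612.4 254.7  70.9]
```

View pics/s5.png

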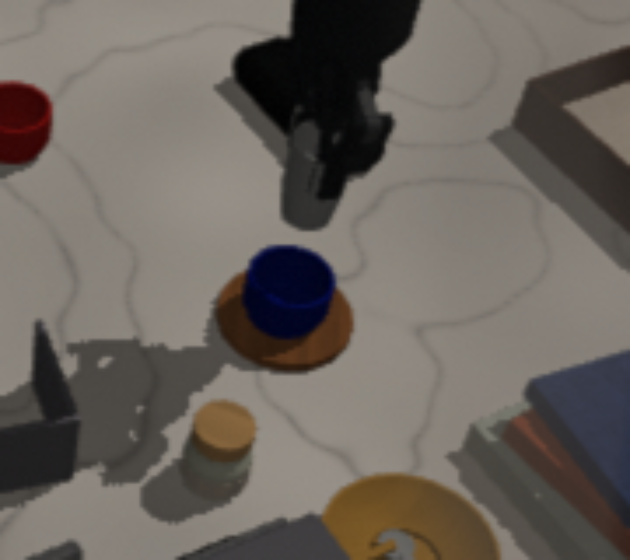

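The cup hangs upright in the fingers at (310,180), over the bowl at (288,290). The bowl has not moved.

Call:
jog_arm --plan "0 0.001 -0.015 0 1;0 0 -0.02 0 1;0 0 -0.015 0 1;0 0 -0.005 0 1;0 0 0 0 1;0 0 0 0 1;0 0 0 0 1;0 0 0 0 1"

```text
t: 20.55
tool_pos: [610.8, 256.7, 104.0]
eef_rot: [-3.139, 0.002, -1.869]
ft_force: [0.3, 0.9, -1.0]
gripper_width: 42.7
finger_force: 41.0
```

Run:
```python
from station import bot
from h import *
s=bot.get_state();print(s["tool_pos"],s["eef_rot"],s["ft_force"])
for n in("top","scene"):
    f=bot.grab_frame(n);Z=cloud(f)
    p=sel(Z,(610,257),32,120,145); print(n,"cuptop",len(p),circ(p) if len(p)>3 else"")
    p=sel(Z,(610,257),42,45,60); print(n,"bowl",len(p),circ(p) if len(p)>3 else"")
```

```text
[610.82022545 256.74176888 103.96166273] [-3.13929721e+00  2.00820158e-03 -1.86893488e+00] [ 0.33958053  0.88810349 -0.95328544]
top cuptop 69 [614.6 240.5  40.8]
top bowl 88 [608.3 247.   63. ]
scene cuptop 115 [609.7 249.2  57.4]
scene bowl 119 [612.6 256.9  69.3]
```

Call:
jog_arm --plan "-0.0005 -0.001 -0.012 0 1;0 0 -0.012 0 1;0 0 -0.01 0 1;0 0 -0.006 0 1;0 0 -0.003 0 1;0 0 -0.002 0 1;0 0 0 0 1;0 0 0 0 1"

```text
t: 21.32
tool_pos: [609.6, 255.6, 57.6]
eef_rot: [-3.141, 0.0, -1.869]
ft_force: [-0.3, -0.3, -1.4]
gripper_width: 43.0
finger_force: 41.0
```

Call:
jog_arm --plan "0 0 -0.002 0 1;0 0 -0.001 0 1;0 0 0 0 1;0 0 0 0 1"

```text
t: 21.65
tool_pos: [609.3, 255.5, 54.4]
eef_rot: [-3.141, 0.0, -1.869]
ft_force: [0.2, -0.4, -1.8]
gripper_width: 42.9
finger_force: 41.0
```

Call:
jog_arm --plan "0 0 -0.001 0 1;0 0 0 0 1;0 0 0 0 1"

```text
t: 21.9
tool_pos: [609.2, 255.5, 53.3]
eef_rot: [3.141, -0.0, -1.869]
ft_force: [0.1, -0.1, -1.2]
gripper_width: 43.2
finger_force: 41.0
```

Call:
jog_arm --plan "0 0 -0.001 0 1;0 0 0 0 1;0 0 0 0 1"

```text
t: 22.15
tool_pos: [609.3, 255.6, 53.1]
eef_rot: [-3.141, 0.0, -1.869]
ft_force: [-2.2, -1.1, 3.5]
gripper_width: 43.0
finger_force: 41.4
```

Call:
jog_arm --plan "0 0 -0.0005 0 1;0 0 0 0 1;0 0 0 0 1"

```text
t: 22.4
tool_pos: [609.3, 255.6, 53.0]
eef_rot: [-3.141, 0.001, -1.869]
ft_force: [-2.9, -0.2, 6.1]
gripper_width: 43.2
finger_force: 41.7
```

Call:
jog_arm --plan "0 0 0 0 0;0 0 0 0 -0.2;0 0 0 0 -0.4;0 0 0 0 -0.6;0 0 0 0 -0.8;0 0 0 0 -1;0 0 0 0 -1;0 0 0 0 -1" --newtons 20

```text
t: 23.07
tool_pos: [609.2, 255.5, 51.6]
eef_rot: [3.141, -0.0, -1.869]
ft_force: [-0.2, 0.4, 0.5]
gripper_width: 85.2
finger_force: 0.0
```

Call:
jog_arm --plan "0 0 0.005 0 -1;0 0 0.02 0 -1;0 0 0.035 0 -1;0 0 0.04 0 -1;0 0 0.04 0 -1;-0.007 -0.016 0 -7 -1;-0.014 -0.033 0 -7 -1;-0.014 -0.033 0 -7 -1"

```text
t: 23.73
tool_pos: [574.3, 174.6, 193.3]
eef_rot: [-3.141, 0.003, -2.238]
ft_force: [0.4, -1.0, -0.5]
gripper_width: 85.6
finger_force: 0.0
```

Call:
jog_arm --plan "-0.014 -0.033 0 -7 -1;-0.014 -0.033 0 -7 -1;-0.014 -0.033 0 -7 -1;-0.014 -0.033 0 -7 -1;-0.014 -0.033 0 -7 -1;-0.014 -0.033 0 -7 -1;-0.014 -0.033 0 -7 -1;-0.014 -0.033 0 -7 -1"

```text
t: 24.4
tool_pos: [461.5, -91.9, 192.5]
eef_rot: [3.141, 0.002, 3.065]
ft_force: [0.9, -0.9, 0.2]
gripper_width: 85.5
finger_force: 0.0
```

Call:
jog_arm --plan "-0.014 -0.033 0 -7 -1;-0.011 -0.02 0 -5 -1;-0.003 -0.005 0 0 -1;0 0 -0.03 0 -1;0 0 -0.03 0 -1;0 0 0 0 -1;0 0 0 0 -1;0 0 0 0 -1"

```text
t: 25.07
tool_pos: [435.5, -148.1, 133.1]
eef_rot: [3.141, 0.002, 2.863]
ft_force: [0.8, 0.2, 0.3]
gripper_width: 85.5
finger_force: 0.0
```

Run:
```python
from station import bot
from h import *
s=bot.get_state();print(s["tool_pos"],s["eef_rot"],s["joint_positions"])
for n in("top","scene"):
    f=bot.grab_frame(n);Z=cloud(f)
    p=sel(Z,(610,257),28,75,95); print(n,"cuptop",len(p),circ(p) if len(p)>3 else"",np.median(p[:,2]) if len(p) else"")
    p=sel(Z,(610,257),42,45,60); print(n,"bowl",len(p),circ(p) if len(p)>3 else"")
    p=sel(Z,(442,-135),30,28,48); print(n,"knob",len(p),circ(p) if len(p)>3 else"")
    if n=="scene": cv2.imwrite("pics/s6.png",cv2.resize(f["frame"][110:270,160:420],None,fx=3,fy=3)[:,:,::-1])
```

```text
[ 435.52225868 -148.14914854  133.11598181] [3.14130911e+00 2.07248568e-03 2.86311750e+00] [-0.09742919  0.22193442  0.45386801  1.90962608 -0.11312828  1.0326429
  1.69701792]
top cuptop 123 [608.9 256.1  44.7] 82.78184384713674
top bowl 241 [608.3 255.9  66.4]
top knob 24 [ 441.1 -132.6   16.5]
scene cuptop 110 [611.4 257.1  46.2] 80.84946504799876
scene bowl 213 [612.4 256.   68.5]
scene knob 43 [ 443.2 -134.3   18.6]
```

View pics/s6.png

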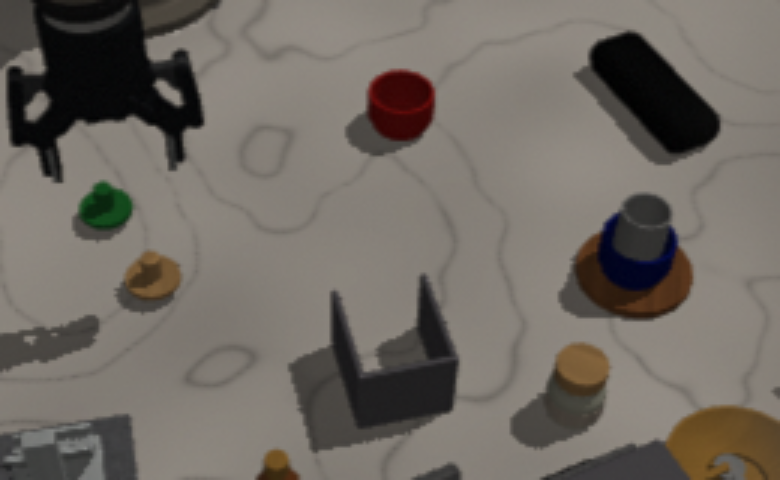

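The cup stands upright in the bowl, at (643,225) in the crop. The pale lid (153,275) is distinct from the green one (105,207). Moving over the pale knob at (442.5,-135).

Call:
jog_arm --plan "0.004 0.007 0 0 -1;0.003 0.006 0 0 -1;0 0 -0.02 0 -0.5;0 0 -0.025 0 -0.3;0 0 0 0 -0.3;0 0 0 0 -0.3;0 0 0 0 -0.3"

```text
t: 25.75
tool_pos: [442.2, -135.4, 87.8]
eef_rot: [3.141, 0.002, 2.862]
ft_force: [-0.1, -0.3, 1.1]
gripper_width: 55.6
finger_force: 0.0
```

Call:
jog_arm --plan "0 0 0 0 -0.3;0 0 0 0 -0.3;0 0 0 0 -0.3"

```text
t: 26.0
tool_pos: [442.0, -135.7, 87.8]
eef_rot: [3.141, 0.002, 2.861]
ft_force: [-0.2, 0.1, 0.3]
gripper_width: 55.6
finger_force: 0.0
```

Call:
jog_arm --plan "0 0 -0.02 0 -0.3;0 0 -0.02 0 -0.3;0 0 -0.015 0 -0.3;0 0 -0.01 0 -0.3;0 0 -0.003 0 -0.3;0 0 0 0 -0.3;0 0 0 0 -0.3"

```text
t: 26.58
tool_pos: [441.9, -135.8, 19.4]
eef_rot: [3.142, 0.001, 2.861]
ft_force: [-0.2, -0.7, 0.7]
gripper_width: 55.3
finger_force: 0.0
```

Call:
jog_arm --plan "0 0 0 0 -0.1;0 0 0 0 0.1;0 0 0 0 0.3;0 0 0 0 0.5;0 0 0 0 0.7;0 0 0 0 1;0 0 0 0 1;0 0 0 0 1" --newtons 25

```text
t: 27.25
tool_pos: [441.6, -135.5, 19.2]
eef_rot: [3.141, 0.001, 2.861]
ft_force: [0.2, -0.1, 5.0]
gripper_width: 16.8
finger_force: 24.5
```

Call:
jog_arm --plan "0 0 0.003 0 1;0 0 0.012 0 1;0 0 0.03 0 1;0 0 0.04 0 1;0 0 0.04 0 1;0.007 0.016 0.035 0 1;0.014 0.0325 0 0 1;0.014 0.0325 0 0 1"

```text
t: 27.92
tool_pos: [478.2, -55.6, 181.8]
eef_rot: [3.14, 0.007, 2.856]
ft_force: [-0.1, -0.1, -1.6]
gripper_width: 17.3
finger_force: 24.5
```

Call:
jog_arm --plan "0.014 0.0325 0 0 1;0.014 0.0325 0 0 1;0.014 0.0325 0 0 1;0.014 0.0325 0 0 1;0.014 0.0325 0 0 1;0.014 0.0325 0 0 1;0.014 0.0325 0 0 1;0.014 0.0325 0 0 1"

```text
t: 28.58
tool_pos: [588.2, 206.8, 178.1]
eef_rot: [-3.14, -0.001, 2.861]
ft_force: [0.7, -0.0, -0.5]
gripper_width: 17.1
finger_force: 24.5
```

Call:
jog_arm --plan "0.012 0.03 0 0 1;0.007 0.015 0 0 1;0.002 0.006 0 0 1;0 0 0 0 1;0 0 0 0 1;0 0 0 0 1;0 0 0 0 1"

```text
t: 29.17
tool_pos: [609.4, 253.8, 179.2]
eef_rot: [-3.14, 0.001, 2.858]
ft_force: [-0.2, 0.8, -1.0]
gripper_width: 17.0
finger_force: 24.5
```

Run:
```python
from station import bot
from h import *
for n in("top","scene"):
    f=bot.grab_frame(n);Z=cloud(f)
    p=sel(Z,(610,257),28,75,95); print(n,"cuptop",len(p),circ(p) if len(p)>3 else"")
cv2.imwrite("pics/s7.png",cv2.resize(f["frame"][100:250,290:470],None,fx=3.5,fy=3.5)[:,:,::-1])
s=bot.get_state();print(s["tool_pos"],s["eef_rot"],s["gripper_width"])
```

```text
top cuptop 80 [607.8 255.9  43.9]
scene cuptop 113 [611.6 257.9  47.4]
[609.3322469  254.76397429 179.28497974] [-3.14136563e+00  4.59710689e-04  2.85887996e+00] 17.068140201948633
```

View pics/s7.png

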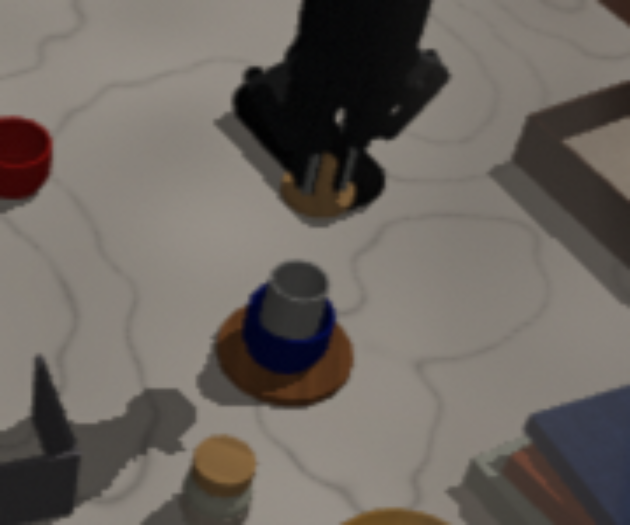

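The lid hangs level in the fingers at (320,185), above the cup mouth at (298,285). I'll lower it to just above the rim and compare the lid with the cup in the same cameras.

Call:
jog_arm --plan "0 0.001 -0.015 0 1;0 0 -0.02 0 1;0 0 -0.015 0 1;0 0 -0.009 0 1;0 0 -0.002 0 1;0 0 0 0 1;0 0 0 0 1;0 0 0 0 1"

```text
t: 29.93
tool_pos: [610.2, 257.7, 119.3]
eef_rot: [3.14, 0.002, 2.861]
ft_force: [0.0, -0.2, -0.2]
gripper_width: 16.8
finger_force: 24.5
```

Run:
```python
from station import bot
from h import *
s=bot.get_state();print(s["tool_pos"],s["eef_rot"],s["gripper_width"])
for n in("top","scene"):
    f=bot.grab_frame(n);Z=cloud(f)
    H=cv2.cvtColor(f["frame"],cv2.COLOR_RGB2HSV); w=cv2.inRange(H,np.array((8,60,60)),np.array((25,255,255)))>0
    Z2=np.where(w[...,None],Z,np.nan)
    p=sel(Z2,(610,257),45,108,125); print(n,"disc",len(p),circ(p) if len(p)>3 else"",np.median(p[:,2]) if len(p) else"")
    p=sel(Z,(610,257),28,75,92); print(n,"cuptop",len(p),circ(p) if len(p)>3 else"")
    p=sel(Z,(610,257),42,45,58); print(n,"bowl",len(p),circ(p) if len(p)>3 else"")
```

```text
[610.21541899 257.67355335 119.34351501] [3.13986241e+00 2.23307234e-03 2.86107481e+00] 16.777380653956612
top disc 164 [603.6 257.3  48.2] 116.11504981450962
top cuptop 53 [602.8 252.2  40.2]
top bowl 164 [607.4 256.8  66.7]
scene disc 124 [612.8 255.   48.7] 114.7096212261219
scene cuptop 74 [613.3 255.7  44. ]
scene bowl 198 [612.  256.3  68. ]
```

Call:
jog_arm --plan "0 -0.001 -0.008 0 1;0 0 -0.006 0 1;0 0 -0.003 0 1;0 0 -0.002 0 1;0 0 -0.001 0 1;0 0 0 0 1;0 0 0 0 1"

```text
t: 30.62
tool_pos: [609.3, 256.6, 97.8]
eef_rot: [3.141, 0.0, 2.861]
ft_force: [0.3, -0.3, -0.1]
gripper_width: 16.5
finger_force: 24.5
```

Call:
jog_arm --plan "0 0 -0.001 0 1;0 0 -0.001 0 1;0 0 0 0 1;0 0 0 0 1"

```text
t: 30.95
tool_pos: [609.2, 256.5, 95.8]
eef_rot: [-3.142, -0.0, 2.861]
ft_force: [0.3, 0.8, -1.1]
gripper_width: 17.0
finger_force: 24.5
```

Call:
jog_arm --plan "0 0 -0.001 0 1;0 0 0 0 1;0 0 0 0 1"

```text
t: 31.2
tool_pos: [609.2, 256.5, 94.7]
eef_rot: [-3.142, -0.0, 2.861]
ft_force: [-0.0, -0.2, -0.4]
gripper_width: 16.8
finger_force: 24.5
```

Call:
jog_arm --plan "0 0 -0.001 0 1;0 0 0 0 1;0 0 0 0 1"

```text
t: 31.45
tool_pos: [609.4, 256.5, 94.4]
eef_rot: [3.141, 0.001, 2.861]
ft_force: [-0.1, -0.2, 2.6]
gripper_width: 16.9
finger_force: 24.7
```

Call:
jog_arm --plan "0 0 -0.0005 0 1;0 0 0 0 1;0 0 0 0 1"

```text
t: 31.7
tool_pos: [609.5, 256.5, 94.3]
eef_rot: [3.141, 0.001, 2.861]
ft_force: [-1.4, -0.4, 5.3]
gripper_width: 16.7
finger_force: 25.1
```

Contact at the expected height (TCP at about 94). Releasing and retreating.

Call:
jog_arm --plan "0 0 0 0 0.5;0 0 0 0 0.3;0 0 0 0 0.1;0 0 0 0 -0.1;0 0 0 0 -0.3;0 0 0 0 -0.3;0 0 0 0 -0.3" --newtons 20

```text
t: 32.28
tool_pos: [609.2, 256.5, 93.1]
eef_rot: [-3.142, -0.0, 2.861]
ft_force: [-0.4, 0.5, 0.8]
gripper_width: 55.7
finger_force: 0.0
```

Call:
jog_arm --plan "0 0 0.004 0 -0.3;0 0 0.015 0 -0.3;0 0 0.03 0 -0.3;0 0 0.04 0 -0.3;0 0 0.03 0 -0.3;-0.02 -0.02 0 0 -0.3;-0.03 -0.02 0 0 -0.3;-0.03 -0.02 0 0 -0.3"

```text
t: 32.95
tool_pos: [529.3, 195.7, 213.3]
eef_rot: [3.141, 0.002, 2.861]
ft_force: [-0.9, -1.1, 0.4]
gripper_width: 55.5
finger_force: 0.0
```

Call:
jog_arm --plan "-0.03 -0.02 0 0 -0.3;-0.03 -0.02 0 0 -0.3;-0.02 -0.01 0 0 -0.3;0 0 0 0 -0.3;0 0 0 0 -0.3;0 0 0 0 -0.3;0 0 0 0 -0.3"

```text
t: 33.53
tool_pos: [450.3, 147.2, 212.6]
eef_rot: [3.141, 0.001, 2.862]
ft_force: [-0.1, -0.6, 0.2]
gripper_width: 55.7
finger_force: 0.0
```

Run:
```python
from station import bot
from h import *
for n in("top","scene"):
    f=bot.grab_frame(n);Z=cloud(f)
    for o,c,r,lo,hi in(("knob",(610,257),28,104,124),("disc",(610,257),30,86,97),("bowl",(610,257),42,45,58),("post",(640,-280),30,108,118)):
        p=sel(Z,c,r,lo,hi); print(n,o,len(p),circ(p) if len(p)>3 else"",np.median(p[:,2]).round(1) if len(p) else"")
cv2.imwrite("pics/s8.png",f["frame"][:,:,::-1])
```

```text
top knob 0  
top disc 0  
top bowl 0  
top post 64 [ 637.8 -280.1   24.5] 115.6
scene knob 44 [610.2 254.7  18.8] 112.9
scene disc 182 [611.3 255.   51.3] 90.3
scene bowl 170 [612.7 255.6  67.4] 50.1
scene post 72 [ 641.6 -279.8   25.3] 115.0
```

View pics/s8.png

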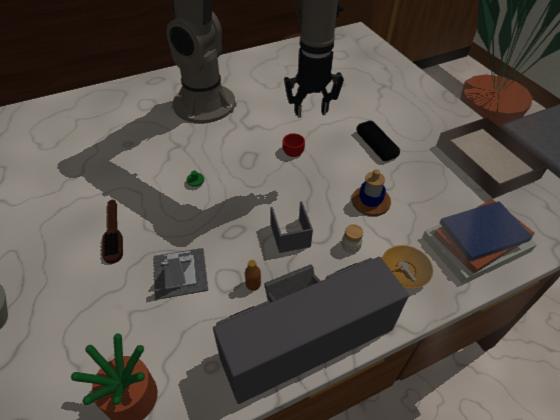

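The lid is seated level on the cup in the bowl on the coaster at (372,190), with the disc top measured at about 91 mm. The stand is on the mat at (180,270). The bystanders have not moved and the arm is clear.

```bash
python3 -c "
from station import bot
print(bot.job_done())"
```

```text
the job is handed in; nothing more can be done
None
```

I handed the job in with the stand on the mat, the bowl on the coaster, the cup in the bowl and the lid seated on the cup. Everything is released and the bystanders look unmoved, but the hand-in returned no pass/fail verdict.

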